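Lock the controller box with the panel key

TASK

Lock the lid of the robot controller box. Take the T-handled key out of the tool stand, put it upright into the lock on the lid and, pressing only gently, turn it a little back and forth until you feel it drop into the slot deep in the keyhole; then turn it clockwise as far as it goes, so that the bolt is fully thrown, and leave the key standing in the lock. Do not disturb the loose things that lie on the lid.

Things in the scene. Friction and masses are not known exactly. Their poses are not given: they have to be found in the camera images.
- key_bar (a point): Centre of the cross bar of the key, a bare steel T-handled panel key that stands upright and loose in a hole of the tool stand. Bar: 64 mm long along x, 12 mm thick along y, 18 mm high along z, edges rounded; z points up the key. Below the bar a neck of 10 mm diameter (9 to 31 mm below this point), then a flange of 28 mm diameter (31 to 35 mm below). Room to grip all round the bar.
- key: The same key: 82 mm tall, about 130 g. Origin at the blade's tip, 73 mm below the bar's centre, same axes. Blade 15 mm long along x (parallel to the bar), 4 mm thick along y, 8 mm high, tip rounded; above it the shaft, 17.4 mm diameter, up to the flange on which it hangs in the stand. Lift it 45 mm to clear the stand.
- stand: Fixed plywood tool block, 150 mm along x, 60 mm along y, 46 mm high, either left or right of the box. Origin at the centre of its underside. The key's hole is 45 mm from the centre towards -x; two screwdriver handles (22 mm diameter, tops 114 mm above the table) stand 18 and 55 mm from the centre towards +x.
- lock (a point): Centre of the round steel rim (33 mm across) of the keyhole, on the dark lock case (56 x 56 mm) on the lid; 118 mm above the table. Axes of the box: x towards the lid's hinges, y along the lid's front edge, z up. The mouth is a funnel, 28 mm wide at the rim, narrowing over 4.5 mm to a bore of 19 mm for the key's shaft. The stop button on the front strip rises to 122 mm.
- insert_top (a point): Centre of the flat top of the lock's turning insert, 12 mm below the rim (axes of the box, not of the slot). One straight slot crosses it, 6 mm wide, 9 mm deep; it takes the blade either way round. Key standing on it unengaged: bar centre 71 to 73 mm above this point (lower as the rounded tip nears the slot); dropped in: 65 mm. Play of the blade in the slot: about 8 degrees each way.
- enclosure: Controller box, fixed: grey, 260 x 260 mm, 90 mm high, lid top at 96 mm; origin at the centre of its underside, lock 36 mm from it towards -x (front). At the start the lock's slot points, untold, 40 to 86 degrees anticlockwise from above of the y direction. The insert turns stiffly (0.15 N m), stays where left, and has its clockwise stop where the slot lies along y (bar up to 8 degrees beyond).
- bolt (a joint): Flat steel bolt that slides out of the lock case towards -x, under the keeper on the box's front strip. Value in m: 0 withdrawn, 0.012 fully thrown. It stays put through the first part of the key's turn; only the last 35 degrees before the stop carry it out.
- servo: Bystander: small black servo motor, 54 x 20 mm, 42 mm high, standing loose on the rear right (-y) part of the lid. Origin at the centre of its underside.
- sensor: Bystander: small blue board with two round steel ultrasonic eyes, 20 x 45 mm, 14 mm high, loose on the lid some 90 mm to the left (+y) of the lock. Origin at the centre of its underside.
- tape: Bystander: roll of blue tape, 76 mm across, 19 mm high, lying loose on the rear left part of the lid. Origin at the centre of its underside.
Things that resemble listed ones, but are neither listed nor needed, are in the scene too. Of the things shaped like the key, the bare steel one is meant.

How it is judged:
On the way:
1. the key has dropped into the slot of the lock, upright, with the bolt still withdrawn (z of key_bar in the frame of lock below 0.056 m and horizontal distance between key_bar and lock below 0.015 m and angle between key_bar's own z axis and vertical below 0.15 rad and value of joint bolt below 0.005 m), for 0.1 s.
At the end, for the whole second after the job is handed in: The bolt is thrown by more than 9.5 of its 12 mm, and the key stands at rest in the slot: bar centre less than 56 mm above the rim and within 15 mm of the lock's axis, leaning less than 0.15 rad (value of joint bolt above 0.0095 m and z of key_bar in the frame of lock below 0.056 m and horizontal distance between key_bar and lock below 0.015 m and angle between key_bar's own z axis and vertical below 0.15 rad and linear speed of key below 0.02 m/s); the robot touches nothing.
It fails at once if the key was forced down on the lock or lid (over 50 N) before it had dropped into the slot (contact force between key and enclosure above 50 N and z of key_bar in the frame of lock above 0.0585 m).
It fails at once if the servo, sensor or tape was pushed more than 30 mm (distance of any of servo, sensor, tape from where it was at the start of the episode above 0.03 m).
It also fails if it takes over 54 s, if anything falls off the work surface, if the arm or the gripper's body presses on something with over 40 N, if the wrist force passes 120 N, or if a joint passes its speed limit or range.

ROBOT

A 6-joint arm with a two-finger parallel gripper is mounted at the origin on the work surface. World frame = base frame: x ahead of the robot, y to its left, z up, the work surface at z = 0. Lengths are in m, angles in rad, forces in N, time in s.
With the tool pointing down it reaches from about 0.35 to 0.775 m from the base axis. Payload 7.3 kg.
Tool frame: the origin (TCP) lies between the finger pads; the fingertips stand 19 mm ahead of it and the grasp point (between the pads) is the TCP (r.tip_extent is the distance from the TCP to the fingertips, in m); z points along the fingers, y is the line along which they close (so a half turn about z gives the same grasp; the last joint's range is limited). The gripper opens to 92 mm and grips with 3 to 60 N. Pads are 19 mm wide; open, the fingers measure 130 mm over their backs; the gripper's body (75 mm by 190 mm) begins 47 mm behind the grasp point.
Start: joints at [1.075, 0.342, 1.524, -0, 1.275, -0.146], TCP at [0.18, 0.493, 0.246] pointing down, gripper open.
Joint ranges: [-2.53, 2.53], [-0.77, 2.02], [0.04, 2.7], [-1, 4.14], [0.28, 2.66], [-3.11, 3.11]. Speed limits (rad/s): [2.57, 2.57, 3.14, 3.14, 3.14, 3.14].

INTERFACE

Orientations are given as a unit quaternion [x, y, z, w].
In Python, from station import r, vision gives the robot as it stands.
- The arm moves only by the tool play_rows, never from a script. Its argument "series" is a list of rows, each a list of 3 entries, a list of its own where there are three numbers: the shift along the tool's x, y, z in cm, then the turn, a rotation vector about the tool's x, y, z in rad, then the closure in counts, from 0 (fully open) to 255 (shut). A call has 1 to 5 rows; each row is the pose to reach, as a shift and turn from the pose commanded when the call began, along the tool's axes at that moment; what a row does not reach only later rows make up. A row lasts 1/10 s, in which the tool goes at most 50 mm and 8.59 degrees, less where a joint would pass 70% of its speed; a pose out of reach is approached as far as the arm can. A call with a gripper value outside its range is refused whole. The fingers move at their own pace and stop on an object; "newtons" is the grip in N (left out, the last holds). Time passes only in rows, so rows that repeat a pose let the fingers close. It gives the time, the measured TCP pose, the force, the opening and the grip force at its end, in the units of the state.
- r.get_state(): the state, without advancing time (a new reading comes with each control period).
- vision.snapshot(name): name is "side" or "top"; returns a dict with "color" (480x640x3 uint8, red, green, blue), "fovy" (degrees; the focal length in pixels is half the picture's height over the tangent of half this angle, whatever the lens; pixels are square), "cx", "cy" (the principal point, pixels), "extrinsics" (4x4, takes a point from camera to world coordinates). Camera axes: x right, y down, z forward; pixel columns grow to the right and rows downward; lengths in m; the calibration is good to about 2 mm. A picture is of the moment at which its call begins. There is no depth.
- r.close_job(): hands the job in; it is judged then, once.
The state is a dict: "t": time; "joints": joint angles; "joint_velocities": joint speeds; "effort": joint torques, N m; "ee_pos": TCP position; "eef_rot": TCP orientation; "wrist_force": force on the tool from outside, world axes, zero at the start; "wrist_torque": the same for the moment, N m; "grip_width": opening from 0.0 (shut) to 1.0 (fully open); "gripper_force": force on a finger pad.
Only numpy, scipy, OpenCV 4.12 (cv2) and the standard library are available. Lean on these libraries where they do the work, as an engineer would, in place of code of your own. Each camera call takes 0.05 s, during which the arm holds its last target. There are 200 camera calls.

## Working session

There is one attempt and no reset: what is moved stays moved. The work goes in short steps, Python scripts to look and compute and a tool call to move; the robot and the scene stay as the last step left them, time stands still between calls to the robot, and variables do not carry over. Pictures are saved under pics/ and viewed, at most 10 in all, crops included, and the job is handed in when it is done.

Besides the shell and the picture viewer there is one more tool, called after "Request:" in YAML: its name, and indented under it one key for each argument. play_rows: Moves the arm, as the interface text tells. Its arguments: {"type":"object","properties":{"series":{"type":"array"},"newtons":{"type":"number"}},"required":["series"]}

```bash
mkdir -p pics; ls; cat > h.py <<'E'
import numpy as np, cv2
from station import r, vision
from scipy.spatial.transform import Rotation as R
def snap(n,save=None):
    s=vision.snapshot(n)
    if save: cv2.imwrite('pics/'+save,s['color'][:,:,::-1])
    return s
def ray(s,u,v):
    f=240/np.tan(np.radians(s['fovy'])/2); T=np.array(s['extrinsics'])
    d=T[:3,:3]@np.array([(u-s['cx'])/f,(v-s['cy'])/f,1]); return T[:3,3],d
def onz(s,u,v,z):
    o,d=ray(s,u,v); return o+d*(z-o[2])/d[2]
def proj(s,p):
    f=240/np.tan(np.radians(s['fovy'])/2); T=np.array(s['extrinsics'])
    c=T[:3,:3].T@(np.array(p)-T[:3,3]); return c[0]/c[2]*f+s['cx'],c[1]/c[2]*f+s['cy']
E
python3 - <<'E'
from h import *
for n in('top','side'):
    s=snap(n,n+'1.png');print(n,s['fovy'],s['cx'],s['cy'],np.round(s['extrinsics'],3).tolist())
st=r.get_state();print(st)
E
```

```text
pics
top 49.53644449431378 319.57773390818716 249.2258009146036 [[0.002, -0.988, 0.157, 0.398], [-1.0, -0.0, 0.011, 0.005], [-0.011, -0.157, -0.988, 1.046], [0.0, 0.0, 0.0, 1.0]]
side 42.49222639502503 315.72773376914745 236.82683937721077 [[1.0, 0.001, 0.014, 0.524], [-0.01, -0.622, 0.783, -0.827], [0.009, -0.783, -0.622, 0.785], [0.0, 0.0, 0.0, 1.0]]
{'t': 0.1, 'joints': array([ 1.07498996e+00,  3.42676543e-01,  1.52491544e+00, -1.19136552e-05,
        1.27538828e+00, -1.46001365e-01]), 'joint_velocities': array([ 0.00181612, -0.00182549, -0.00274353,  0.00044139,  0.00070445,
       -0.00089745]), 'effort': array([ 2.30447484e-03, -4.32007349e+01, -2.44695032e+01,  7.20083364e-02,
        5.24999527e-02, -7.93787103e-05]), 'ee_pos': array([0.17974888, 0.49291746, 0.24510436]), 'eef_rot': array([ 1.74010371e-01,  9.84743575e-01, -6.60180328e-04, -2.13435110e-04]), 'wrist_force': array([-0.21547644,  0.57642112,  0.29977229]), 'wrist_torque': array([ 0.03017956, -0.00129613,  0.02394724]), 'gripper_force': 0.0, 'grip_width': 1.0023794824869452}
```

View pics/top1.png

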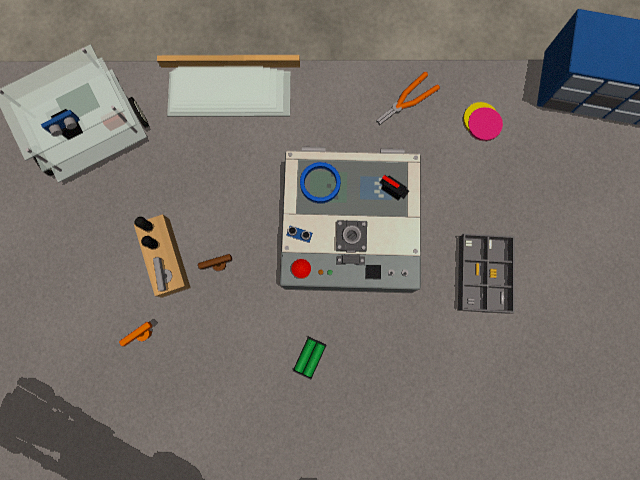

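View pics/side1.png

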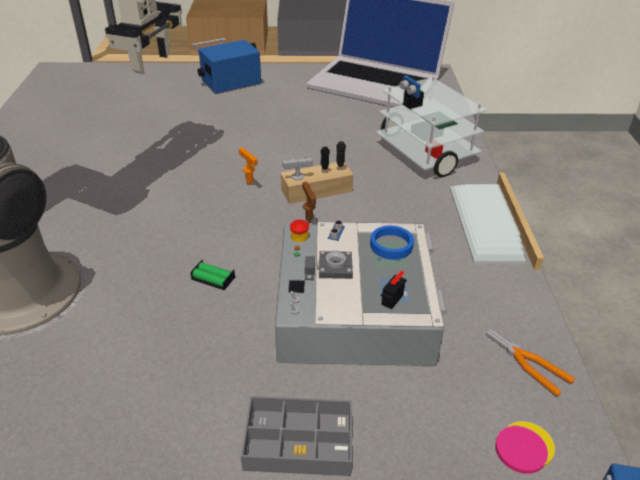

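The top view shows three key-like things: bare steel at (162,273) standing in the stand, a rusty-brown one lying at (214,263), and an orange one at (138,333). The steel one fits the description because it is bare metal and stands in the stand's hole. The lock is at (351,235). In the side view the steel bar is at (297,163) and the lock at (336,260). I'll confirm this in one enlarged composite.

```bash
python3 - <<'E'
import cv2,numpy as np
t=cv2.imread('pics/top1.png');s=cv2.imread('pics/side1.png')
def c(im,x,y,w,h):return cv2.resize(im[y:y+h,x:x+w],(400,300),interpolation=cv2.INTER_CUBIC)
a=np.vstack([np.hstack([c(t,110,210,120,90),c(t,321,212,60,45)]),np.hstack([c(s,265,130,100,75),c(s,300,232,72,54)])])
cv2.imwrite('pics/comp.png',a)
E
```

```text
(no output)
```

View pics/comp.png

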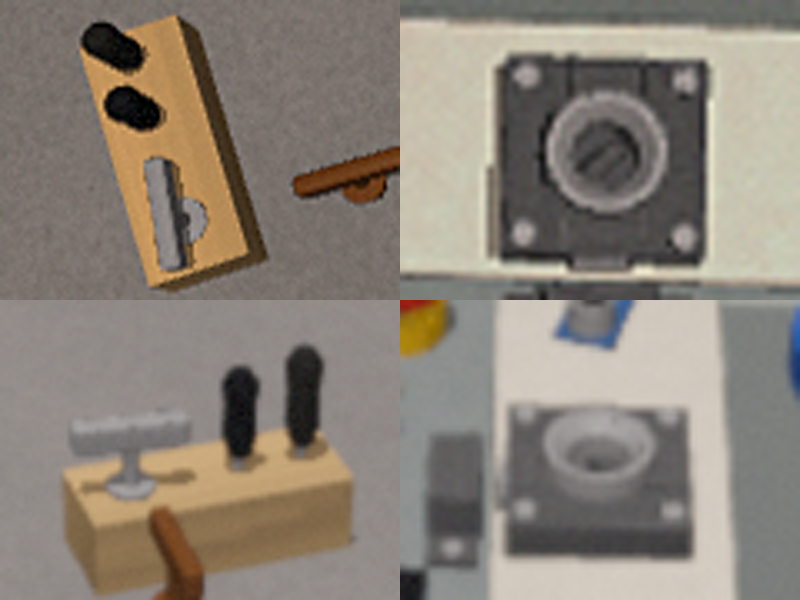

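The crop confirms the steel key upright in the stand, and the slot shows as a dark band running up-right at about (351,235). Next I'll measure both.

```bash
cat > m.py <<'E'
from h import *
from scipy.optimize import least_squares
t=snap('top');s=snap('side')
def bar(img,x,y,w,h,k,show=None):
    c=cv2.resize(img['color'][y:y+h,x:x+w],None,fx=4,fy=4,interpolation=cv2.INTER_CUBIC)
    hsv=cv2.cvtColor(c,cv2.COLOR_RGB2HSV)
    m=((hsv[...,1]<60)&(hsv[...,2]>128)).astype(np.uint8)*255
    m=cv2.morphologyEx(m,cv2.MORPH_OPEN,np.ones((k,k)))
    n,l,st,ce=cv2.connectedComponentsWithStats(m)
    i=1+np.argmax(st[1:,4]);p=np.argwhere(l==i)[:,::-1].astype(np.float32)
    rc=cv2.minAreaRect(p);b=(cv2.boxPoints(rc)+.5)/4-.5+[x,y]
    print(st[i],'rect',np.round(rc[1],1)/4);return b
b=bar(t,135,250,50,50,9); print(b)
q=np.array([onz(t,*p,.081)[:2] for p in b])
e=[q[1]-q[0],q[2]-q[1]]; L=max(e,key=np.linalg.norm)
print('bar top', q.mean(0),np.degrees(np.arctan2(L[1],L[0])),[np.linalg.norm(v) for v in e])
b2=bar(s,275,150,45,40,17);q2=onz(s,*b2.mean(0),.081);print(b2,'bar side',q2)
# rim
def rim(img,x,y,w,h):
    c=cv2.resize(img['color'][y:y+h,x:x+w],None,fx=6,fy=6,interpolation=cv2.INTER_CUBIC)
    g=cv2.cvtColor(c,cv2.COLOR_RGB2GRAY)
    m=(g>105).astype(np.uint8)*255
    cs,_=cv2.findContours(m,cv2.RETR_EXTERNAL,cv2.CHAIN_APPROX_NONE)
    for k in sorted(cs,key=cv2.contourArea)[::-1][:3]:
        if len(k)<30: continue
        el=cv2.fitEllipse(cv2.convexHull(k)); cc=(np.array(el[0])+.5)/6-.5+[x,y]
        print('rim',np.round(cc,2),np.array(el[1])/6,el[2],onz(img,*cc,.118))
rim(t,338,222,27,27); rim(s,322,248,29,22)
E
python3 m.py
```

```text
[  76   33   35  126 2263] rect [31.85   5.175]
[[152.85329056 258.3244648 ]
 [157.96218872 257.49599648]
 [163.06005478 288.93283081]
 [157.95115662 289.76129913]]
bar top [0.50579787 0.31837383] -168.0330425965031 [np.float64(0.009689329925884956), np.float64(0.06044668885570078)]
[    0     0   180   160 12350] rect [44.75 39.75]
[[274.625      189.37499237]
 [274.625      149.625     ]
 [319.37499237 149.625     ]
 [319.37499237 189.37499237]] bar side [0.50187966 0.28878227 0.081     ]
rim [351.6  234.15] [18.13887024 18.35520299] 157.92041015625 [ 0.57372658 -0.0425034   0.118     ]
rim [338.89 246.53] [3.84311199 4.30996927] 2.616339921951294 [ 0.55096459 -0.0193489   0.118     ]
rim [339.52 222.77] [3.66266123 4.22703362] 72.97191619873047 [ 0.59481335 -0.02067061  0.118     ]
rim [336.09 247.48] [29.13514709 40.51980845] 7.499512672424316 [ 0.57286001 -0.0166485   0.118     ]
rim [348.55 268.7 ] [2.70027224 4.70391719] 85.8451156616211 [ 0.59124405 -0.07110039  0.118     ]
rim [322.55 268.39] [2.80264727 3.67100843] 121.46025848388672 [ 0.54882719 -0.07036124  0.118     ]
```

```bash
cat > m2.py <<'E'
from h import *
t=snap('top');s=snap('side')
def txt(img,x,y,w,h):
    g=cv2.cvtColor(img['color'],cv2.COLOR_RGB2GRAY)[y:y+h,x:x+w]
    print('cols',x,'..')
    for i,row in enumerate(g): print(y+i,' '.join('%3d'%v for v in row))
txt(t,149,256,22,36)
txt(s,280,155,36,16)
txt(s,322,248,29,26)
txt(t,340,223,24,24)
for p in [(.5055,.317,.09),(.5055,.317,.081)]: print(proj(t,p),proj(s,p))
E
python3 m2.py
```

```text
cols 149 ..
256 155 158 158 159 162 166 141 147 143 146 150 161 155 150 150 151 153 150 153 147 144 147
257 158 160 160 158 146 149  91 111 110  99 109 145 143 156 153 153 150 155 147 140 146 144
258 152 155 159 162 125 111 118 133 140 121  50  43  78 141 153 152 151 150 152 146 147 146
259 156 153 159 164 133 136 136 136 143 130  63  35  64  86 138 154 152 152 152 149 146 146
260 161 155 160 162 125 133 133 140 140 128  70  52  67  92  81 154 153 154 150 150 146 148
261 159 154 159 164 124 132 132 134 142 129  75  54  68  98  85 152 153 153 150 151 147 143
262 160 156 157 163 123 128 133 136 142 132  82  49  51  93  84 155 157 152 152 150 148 146
263 160 159 154 166 107 124 132 137 138 132 113  52  42  90  90 157 155 151 149 152 146 150
264 161 156 159 158 130 115 134 135 139 138 123  50  42  79  89 142 155 151 152 149 152 146
265 161 157 158 158 167 118 133 131 137 143 133  64  45  66  94  81 153 154 151 155 154 147
266 162 158 155 157 159 134 133 134 137 141 132  60  45  66  93  84 151 154 149 151 152 150
267 159 163 156 157 160 123 133 134 135 146 126  58  50  66  93  90 163 152 
[... 9704 characters left out ...]
141 150 149 102  59  67  74  73  78  78  73
243  70  75  71  76  72  74  77  62  67  63 116 116 118 121 101  85  62  78  73  77  80  74  71  73
244  83  73  75  75  75  80  77  76  78  68  58  60  60  63  69  75  75  83  73  72  70  76  75  72
245 115  75  69  75  76  92  74  77  74  78  75  78  72  74  76  77  77  82  78  79  75  75  84  99
246 162 101  71  71  76  90  81  81  75  78  78  79  82  78  80  75  81  84  74  76  74  79 124 156
(np.float64(157.13167094383644), np.float64(273.1743546023413)) (np.float64(298.82421523747894), np.float64(158.90143339013156))
(np.float64(158.66802368266949), np.float64(273.71130758604994)) (np.float64(298.855938767687), np.float64(162.49207885742857))
```

```bash
cat >> h.py <<'E'
def goto(p,yaw,lean=True):
    """print tool-frame shift cm and rotvec to reach p with tool down and tool x at yaw deg"""
    st=r.get_state();R0=R.from_quat(st['eef_rot'])
    y=np.radians(yaw);Rt=R.from_matrix(np.array([[np.cos(y),np.sin(y),0],[np.sin(y),-np.cos(y),0],[0,0,-1]]))
    x=R0.as_matrix()[:,0]
    print('t',st['t'],'pos',np.round(st['ee_pos'],4),'yaw',round(np.degrees(np.arctan2(x[1],x[0])),2),'F',np.round(st['wrist_force'],1),'T',np.round(st['wrist_torque'],2),'w',round(st['grip_width'],3))
    print('shift',np.round(R0.inv().apply(np.array(p)-st['ee_pos'])*100,2),'turn',np.round((R0.inv()*Rt).as_rotvec(),3))
E
python3 - <<'E'
from h import *
t=snap('top');s=snap('side')
for a,b in [((348,236),(353.3,232)),((351,238),(355.5,234)),((348,235.5),(353,231.5))]:
    d=onz(t,*b,.106)-onz(t,*a,.106);print(np.degrees(np.arctan2(d[1],d[0])))
for a,b in [((363.75,224),(340.05,223.25)),((363.75,247.55),(339.45,246.8)),((339.45,246.8),(340.05,223.25)),((363.75,247.55),(363.75,224))]:
    d=onz(t,*b,.114)-onz(t,*a,.114);print('box',np.degrees(np.arctan2(d[1],d[0])))
print('lock side',onz(s,335.3,257.3,.118),proj(s,(.5737,-.0425,.118)))
print('bar side',onz(s,297.4,162.6,.081),'top',onz(t,158.9,273.7,.081))
goto((.504,.3165,.15),192)
E
```

```text
-52.63598849474375
-48.096938942102426
-51.01842029326875
box 88.12077767145405
box 88.20907501170132
box -1.6783995004007333
box -0.6588025111958572
lock side [ 0.57061339 -0.04240984  0.118     ] (np.float64(337.15176392166916), np.float64(257.3362515108814))
bar side [0.50236306 0.31654208 0.081     ] top [0.50552153 0.31656547 0.081     ]
t 0.4 pos [0.1799 0.4932 0.2456] yaw 159.96 F [ 1.6 -0.8  0.3] T [-0.   -0.   -0.04] w 0.996
shift [-36.51  -5.49   9.56] turn [-0.    -0.    -0.559]
```

Request:
play_rows:
  series:
    - [[-5, -1, 1.5], [0, 0, -0.14], 0]
    - [[-9.5, -1.8, 3], [0, 0, -0.28], 0]
    - [[-14, -2.5, 4.5], [0, 0, -0.42], 0]
    - [[-18.5, -3, 6], [0, 0, -0.56], 0]
    - [[-23, -3.5, 7], [0, 0, -0.56], 0]
  newtons: 30

```text
t: 0.9
ee_pos: [0.3778, 0.3842, 0.1771]
eef_rot: [-0.107, 0.994, 0.0, -0.0]
wrist_force: [0.9, 0.3, 0.1]
grip_width: 0.999
gripper_force: 0.0
```

```bash
python3 -c "
from h import *
goto((.504,.3166,.14),192)"
```

```text
t 0.9 pos [0.3778 0.3842 0.1771] yaw -167.68 F [0.9 0.3 0.1] T [0.1  0.01 0.05] w 0.999
shift [-10.89  -9.3    3.7 ] turn [ 0.    -0.     0.006]
```

Request:
play_rows:
  series:
    - [[-3.6, -3.1, 1.2], [0, 0, 0], 0]
    - [[-7.2, -6.2, 2.4], [0, 0, 0], 0]
    - [[-10.5, -9, 3.7], [0, 0, 0], 0]
    - [[-10.5, -9, 3.7], [0, 0, 0], 0]
    - [[-10.5, -9, 3.7], [0, 0, 0], 0]

```text
t: 1.4
ee_pos: [0.4985, 0.3183, 0.14]
eef_rot: [-0.104, 0.995, -0.0, -0.001]
wrist_force: [-0.9, -0.8, -0.7]
grip_width: 1.003
gripper_force: 0.0
```

```bash
python3 -c "
from h import *
goto((.504,.3166,.081),192)"
```

```text
t 1.4 pos [0.4985 0.3183 0.14  ] yaw -168.08 F [-0.9 -0.8 -0.7] T [0.03 0.06 0.02] w 1.003
shift [-0.51 -0.28  5.9 ] turn [ 0.    -0.002 -0.001]
```

Request:
play_rows:
  series:
    - [[-0.5, -0.3, 2], [0, 0, 0], 0]
    - [[-0.5, -0.3, 4.5], [0, 0, 0], 0]
    - [[-0.5, -0.3, 5.9], [0, 0, 0], 0]
    - [[-0.5, -0.3, 5.9], [0, 0, 0], 0]
    - [[-0.5, -0.3, 5.9], [0, 0, 0], 150]

```text
t: 1.9
ee_pos: [0.5035, 0.3179, 0.0824]
eef_rot: [-0.105, 0.994, 0.0, 0.0]
wrist_force: [-0.3, -0.9, 0.7]
grip_width: 0.953
gripper_force: 0.0
```

Request:
play_rows:
  series:
    - [[0, 0, 0], [0, 0, 0], 255]
    - [[0, 0, 0], [0, 0, 0], 255]
    - [[0, 0, 0], [0, 0, 0], 255]
    - [[0, 0, 0], [0, 0, 0], 255]
    - [[0, 0, 0], [0, 0, 0], 255]
  newtons: 30

```text
t: 2.4
ee_pos: [0.5039, 0.3171, 0.0819]
eef_rot: [-0.105, 0.994, 0.0, 0.0]
wrist_force: [0.2, -1.0, 0.4]
grip_width: 0.525
gripper_force: 0.0
```

Request:
play_rows:
  series:
    - [[0, 0, 0], [0, 0, 0], 255]
    - [[0, 0, 0], [0, 0, 0], 255]
    - [[0, 0, 0], [0, 0, 0], 255]
    - [[0, 0, 0], [0, 0, 0], 255]
    - [[0, 0, 0], [0, 0, 0], 255]

```text
t: 2.9
ee_pos: [0.5038, 0.3171, 0.0816]
eef_rot: [-0.105, 0.994, -0.0, -0.0]
wrist_force: [-0.1, 0.0, -1.6]
grip_width: 0.126
gripper_force: 30.0
```

Request:
play_rows:
  series:
    - [[0, 0, 0], [0, 0, 0], 255]
    - [[0, 0, 0], [0, 0, 0], 255]
    - [[0, 0, -2], [0, 0, 0], 255]
    - [[0, 0, -4], [0, 0, 0], 255]
    - [[0, 0, -6], [0, 0, 0], 255]

```text
t: 3.4
ee_pos: [0.5036, 0.3171, 0.1421]
eef_rot: [-0.105, 0.994, -0.0, -0.0]
wrist_force: [0.2, -0.0, -0.9]
grip_width: 0.129
gripper_force: 30.0
```

Request:
play_rows:
  series:
    - [[0, 0, -4], [0, 0, 0], 255]
    - [[0, 0, -8], [0, 0, 0], 255]
    - [[0, 0, -9], [0, 0, 0], 255]
    - [[0, 0, -9], [0, 0, 0], 255]
    - [[0, 0, -9], [0, 0, 0], 255]

```text
t: 3.9
ee_pos: [0.5031, 0.3168, 0.2301]
eef_rot: [-0.105, 0.994, -0.0, -0.001]
wrist_force: [-0.1, 0.2, -1.6]
grip_width: 0.129
gripper_force: 30.0
```

```bash
python3 -c "
from h import *
goto((.572,-.0425,.23),129.5)
t=snap('top');s=snap('side')
a=np.hstack([cv2.resize(q['color'][y:y+120,x:x+100],(400,480)) for q,x,y in((t,110,200),(s,245,60))])
cv2.imwrite('pics/g.png',a[:,:,::-1])"
```

```text
t 3.9 pos [0.5031 0.3168 0.2301] yaw -167.95 F [-0.1  0.2 -1.6] T [ 0.02  0.01 -0.  ] w 0.129
shift [ 7.600e-01 -3.658e+01  3.000e-02] turn [-0.002 -0.002  1.092]
```

View pics/g.png

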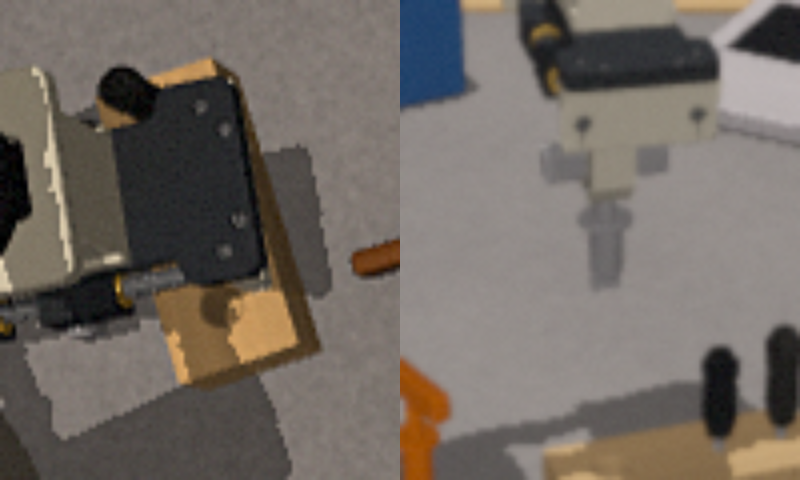

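The key hangs upright in the gripper, with its tip at about (296,132) in the side view and the bar about 2 mm off the finger centre along tool +x. Now I'll carry it over to the lock.

Request:
play_rows:
  series:
    - [[0, -3, 0], [0, 0, 0.13], 255]
    - [[0, -7, 0], [0, 0, 0.27], 255]
    - [[0.2, -11.5, 0], [0, 0, 0.41], 255]
    - [[0.3, -16, 0], [0, 0, 0.55], 255]
    - [[0.4, -20, 0], [0, 0, 0.69], 255]

```text
t: 4.5
ee_pos: [0.5411, 0.1187, 0.23]
eef_rot: [0.24, 0.971, -0.001, -0.001]
wrist_force: [0.9, 1.0, -1.6]
grip_width: 0.126
gripper_force: 30.0
```

```bash
python3 -c "
from h import *
goto((.573,-.044,.23),129.5)"
```

```text
t 4.5 pos [0.5411 0.1187 0.23  ] yaw 152.17 F [ 0.9  1.  -1.6] T [-0.03 -0.07 -0.05] w 0.126
shift [-1.042e+01 -1.290e+01 -1.000e-02] turn [-0.002 -0.002  0.396]
```

Request:
play_rows:
  series:
    - [[-3.3, -4.1, 0], [0, 0, 0.13], 255]
    - [[-6.6, -8.2, 0], [0, 0, 0.26], 255]
    - [[-9.5, -12, 0], [0, 0, 0.396], 255]
    - [[-10.4, -12.9, 0], [0, 0, 0.396], 255]
    - [[-10.4, -12.9, 0], [0, 0, 0.396], 255]

```text
t: 5.0
ee_pos: [0.5742, -0.044, 0.23]
eef_rot: [0.425, 0.905, -0.0, -0.001]
wrist_force: [0.3, 0.5, -1.0]
grip_width: 0.13
gripper_force: 30.0
```

```bash
python3 -c "
from h import *
goto((.573,-.044,.20),129.5)
t=snap('top');s=snap('side')
st=r.get_state();p=st['ee_pos'];print('tip pred',proj(s,p-[0,0,.073]),proj(s,(.572,-.0425,.118)))
a=np.hstack([cv2.resize(q['color'][y:y+120,x:x+100],(400,480)) for q,x,y in((t,300,180),(s,285,170))])
cv2.imwrite('pics/g2.png',a[:,:,::-1])"
```

```text
t 5.0 pos [ 0.5742 -0.044   0.23  ] yaw 129.68 F [ 0.3  0.5 -1. ] T [-0.05 -0.01 -0.05] w 0.13
shift [ 0.07 -0.09  3.  ] turn [-0.002 -0.002  0.003]
tip pred (np.float64(337.9296907196331), np.float64(238.23737802105572)) (np.float64(336.1329327113714), np.float64(257.335581105983))
```

View pics/g2.png

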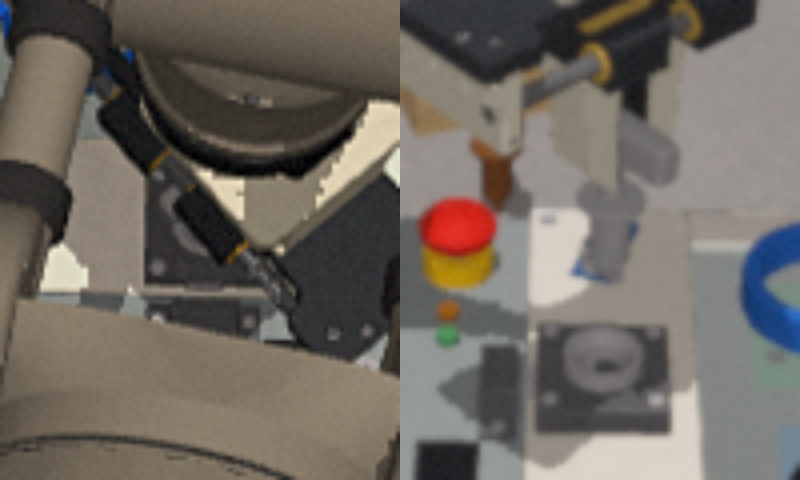

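In the side view the shaft is at u≈336.5 and the rim at u≈335.5, so I'll shift about 1.5 mm towards -x while descending.

Request:
play_rows:
  series:
    - [[0.1, -0.1, 1], [0, 0, 0], 255]
    - [[0.1, -0.1, 2], [0, 0, 0], 255]
    - [[0.1, -0.1, 3], [0, 0, 0], 255]
    - [[0.1, -0.1, 3.5], [0, 0, 0], 255]
    - [[0.1, -0.1, 3.5], [0, 0, 0], 255]

```text
t: 5.6
ee_pos: [0.5724, -0.0411, 0.1955]
eef_rot: [0.424, 0.906, -0.0, -0.001]
wrist_force: [-0.1, -0.8, -1.1]
grip_width: 0.129
gripper_force: 30.0
```

```bash
python3 -c "
from h import *
goto((.5728,-.044,.186),129.5)"
```

```text
t 5.6 pos [ 0.5724 -0.0411  0.1955] yaw 129.86 F [-0.1 -0.8 -1.1] T [-0.09  0.01  0.02] w 0.129
shift [-0.25 -0.15  0.95] turn [-0.001 -0.002  0.006]
```

Request:
play_rows:
  series:
    - [[0, 0, 0.3], [0, 0, 0], 255]
    - [[0, 0, 0.6], [0, 0, 0], 255]
    - [[0, 0, 0.9], [0, 0, 0], 255]
    - [[0, 0, 0.9], [0, 0, 0], 255]

```text
t: 6.0
ee_pos: [0.5727, -0.0416, 0.1873]
eef_rot: [0.424, 0.906, -0.0, -0.0]
wrist_force: [-0.2, 1.0, -1.1]
grip_width: 0.129
gripper_force: 30.0
```

```bash
python3 -c "
from h import *
goto((.5728,-.044,.18),129.5)"
```

```text
t 6.0 pos [ 0.5727 -0.0416  0.1873] yaw 129.82 F [-0.2  1.  -1.1] T [-0.02 -0.   -0.01] w 0.129
shift [-0.19 -0.15  0.73] turn [-0.    -0.001  0.006]
```

Request:
play_rows:
  series:
    - [[-0.1, -0.08, 0.2], [0, 0, 0], 255]
    - [[-0.1, -0.08, 0.4], [0, 0, 0], 255]
    - [[-0.1, -0.08, 0.4], [0, 0, 0], 255]
    - [[-0.1, -0.08, 0.4], [0, 0, 0], 255]

```text
t: 6.4
ee_pos: [0.5729, -0.0429, 0.1836]
eef_rot: [0.424, 0.906, 0.0, -0.0]
wrist_force: [-0.4, 1.3, -1.1]
grip_width: 0.131
gripper_force: 30.0
```

```bash
python3 -c "
from h import *
goto((.5728,-.044,.18),129.5)"
```

```text
t 6.4 pos [ 0.5729 -0.0429  0.1836] yaw 129.82 F [-0.4  1.3 -1.1] T [-0.04  0.02 -0.  ] w 0.131
shift [-0.07 -0.08  0.36] turn [ 0.    -0.     0.006]
```

Request:
play_rows:
  series:
    - [[0, 0, 0.2], [0, 0, 0], 255]
    - [[0, 0, 0.4], [0, 0, 0], 255]
    - [[0, 0, 0.4], [0, 0, 0], 255]

```text
t: 6.7
ee_pos: [0.5727, -0.0428, 0.1793]
eef_rot: [0.424, 0.906, -0.0, -0.0]
wrist_force: [0.0, -0.7, -0.9]
grip_width: 0.126
gripper_force: 30.0
```

```bash
python3 -c "
from h import *
goto((.5728,-.044,.18),129.5)"
```

```text
t 6.7 pos [ 0.5727 -0.0428  0.1793] yaw 129.82 F [ 0.  -0.7 -0.9] T [-0.01  0.04  0.02] w 0.126
shift [-0.09 -0.07 -0.07] turn [-0.    -0.001  0.006]
```

Request:
play_rows:
  series:
    - [[0, 0, 0.1], [0, 0, 0], 255]
    - [[0, 0, 0.2], [0, 0, 0], 255]
    - [[0, 0, 0.2], [0, 0, 0], 255]

```text
t: 7.0
ee_pos: [0.5729, -0.0429, 0.1775]
eef_rot: [0.424, 0.906, 0.0, -0.0]
wrist_force: [-0.3, 0.3, -1.3]
grip_width: 0.127
gripper_force: 30.0
```

```bash
python3 -c "
from h import *
goto((.5728,-.044,.18),129.5)"
```

```text
t 7.0 pos [ 0.5729 -0.0429  0.1775] yaw 129.82 F [-0.3  0.3 -1.3] T [-0.01  0.04 -0.01] w 0.127
shift [-0.08 -0.08 -0.25] turn [-0.    -0.     0.006]
```

Request:
play_rows:
  series:
    - [[0, 0, 0.1], [0, 0, 0], 255]
    - [[0, 0, 0.2], [0, 0, 0], 255]
    - [[0, 0, 0.2], [0, 0, 0], 255]

```text
t: 7.3
ee_pos: [0.5729, -0.0429, 0.1755]
eef_rot: [0.424, 0.906, 0.0, -0.0]
wrist_force: [0.2, -0.3, -1.2]
grip_width: 0.129
gripper_force: 30.0
```

```bash
python3 -c "
from h import *
goto((.5728,-.044,.18),129.5)"
```

```text
t 7.3 pos [ 0.5729 -0.0429  0.1755] yaw 129.82 F [ 0.2 -0.3 -1.2] T [-0.05  0.07 -0.02] w 0.129
shift [-0.08 -0.08 -0.45] turn [-0.    -0.     0.006]
```

The key is already below the unengaged height with no contact force, so the blade seems to be entering the slot. I'll keep going down.

Request:
play_rows:
  series:
    - [[0, 0, 0.1], [0, 0, 0], 255]
    - [[0, 0, 0.2], [0, 0, 0], 255]
    - [[0, 0, 0.3], [0, 0, 0], 255]
    - [[0, 0, 0.3], [0, 0, 0], 255]

```text
t: 7.7
ee_pos: [0.5728, -0.0429, 0.1725]
eef_rot: [0.424, 0.906, 0.0, -0.0]
wrist_force: [-0.4, -0.5, -0.9]
grip_width: 0.128
gripper_force: 30.0
```

```bash
python3 -c "
from h import *
goto((.5728,-.044,.1715),129.5)"
```

```text
t 7.7 pos [ 0.5728 -0.0429  0.1725] yaw 129.82 F [-0.4 -0.5 -0.9] T [-0.06 -0.   -0.06] w 0.128
shift [-0.09 -0.08  0.1 ] turn [-0.    -0.     0.006]
```

Request:
play_rows:
  series:
    - [[0, 0, 0.1], [0, 0, 0], 255]
    - [[0, 0, 0.1], [0, 0, 0], 255]
    - [[0, 0, 0.1], [0, 0, 0.1], 255]
    - [[0, 0, 0.1], [0, 0, 0.2], 255]
    - [[0, 0, 0.1], [0, 0, 0.2], 255]
  newtons: 50

```text
t: 8.2
ee_pos: [0.5731, -0.0428, 0.1717]
eef_rot: [0.513, 0.859, 0.0, 0.0]
wrist_force: [1.7, 1.3, -1.7]
grip_width: 0.126
gripper_force: 50.0
```

```bash
python3 -c "
from h import *
goto((.5728,-.044,.1715),80)"
```

```text
t 8.2 pos [ 0.5731 -0.0428  0.1717] yaw 118.32 F [ 1.7  1.3 -1.7] T [ 0.05 -0.17  0.05] w 0.126
shift [-0.09 -0.09  0.02] turn [ 0.001 -0.     0.669]
```

Request:
play_rows:
  series:
    - [[0, 0, 0], [0, 0, 0.1], 255]
    - [[0, 0, 0], [0, 0, 0.2], 255]
    - [[0, 0, 0], [0, 0, 0.2], 255]

```text
t: 8.5
ee_pos: [0.5732, -0.0428, 0.1717]
eef_rot: [0.595, 0.804, 0.0, 0.0]
wrist_force: [1.6, -0.3, -2.3]
grip_width: 0.123
gripper_force: 50.0
```

```bash
python3 -c "
from h import *
goto((.5728,-.044,.1715),80)"
```

```text
t 8.5 pos [ 0.5732 -0.0428  0.1717] yaw 107.01 F [ 1.6 -0.3 -2.3] T [-0.03 -0.25  0.15] w 0.123
shift [-0.1  -0.07  0.02] turn [ 0.001 -0.     0.471]
```

Torque is about 0.15 N m, which matches the insert turning with the key. I'll keep turning.

Request:
play_rows:
  series:
    - [[0, 0, 0], [0, 0, 0.1], 255]
    - [[0, 0, 0], [0, 0, 0.2], 255]
    - [[0, 0, 0], [0, 0, 0.3], 255]
    - [[0, 0, 0], [0, 0, 0.3], 255]

```text
t: 8.9
ee_pos: [0.5731, -0.043, 0.1717]
eef_rot: [0.708, 0.706, 0.0, 0.0]
wrist_force: [1.3, -0.8, -3.0]
grip_width: 0.129
gripper_force: 50.0
```

```bash
python3 -c "
from h import *
goto((.5728,-.044,.1715),80)"
```

```text
t 8.9 pos [ 0.5731 -0.043   0.1717] yaw 89.9 F [ 1.3 -0.8 -3. ] T [-0.19 -0.3   0.1 ] w 0.129
shift [-0.1  -0.03  0.02] turn [0.001 0.    0.173]
```

Request:
play_rows:
  series:
    - [[0, 0, 0], [0, 0, 0.06], 255]
    - [[0, 0, 0], [0, 0, 0.12], 255]
    - [[0, 0, 0], [0, 0, 0.12], 255]
    - [[0, 0, 0], [0, 0, 0.12], 255]

```text
t: 9.3
ee_pos: [0.5731, -0.043, 0.1717]
eef_rot: [0.748, 0.663, 0.0, 0.0]
wrist_force: [1.6, -0.4, -2.2]
grip_width: 0.127
gripper_force: 50.0
```

```bash
python3 -c "
from h import *
goto((.5728,-.044,.1715),80)"
```

```text
t 9.3 pos [ 0.5731 -0.043   0.1717] yaw 83.11 F [ 1.6 -0.4 -2.2] T [-0.26 -0.34  0.19] w 0.127
shift [-0.1  -0.02  0.02] turn [0.    0.    0.054]
```

Request:
play_rows:
  series:
    - [[0, 0, 0], [0, 0, 0.03], 255]
    - [[0, 0, 0], [0, 0, 0.06], 255]
    - [[0, 0, 0], [0, 0, 0.06], 255]
  newtons: 60

```text
t: 9.6
ee_pos: [0.5731, -0.043, 0.1717]
eef_rot: [0.769, 0.639, 0.0, 0.0]
wrist_force: [1.0, -0.1, -2.0]
grip_width: 0.128
gripper_force: 60.0
```

```bash
python3 -c "
from h import *
goto((.5728,-.044,.1715),80)"
```

```text
t 9.6 pos [ 0.5731 -0.043   0.1717] yaw 79.46 F [ 1.  -0.1 -2. ] T [-0.33 -0.39  0.16] w 0.128
shift [-0.1  -0.01  0.02] turn [ 0.     0.    -0.009]
```

Request:
play_rows:
  series:
    - [[0, 0, 0], [0, 0, 0.03], 255]
    - [[0, 0, 0], [0, 0, 0.06], 255]
    - [[0, 0, 0], [0, 0, 0.06], 255]

```text
t: 9.9
ee_pos: [0.573, -0.043, 0.1717]
eef_rot: [0.788, 0.615, 0.0, 0.0]
wrist_force: [1.5, -0.7, -3.5]
grip_width: 0.123
gripper_force: 60.0
```

```bash
python3 -c "
from h import *
goto((.5728,-.044,.1715),80)
snap('side','s5.png')
c=cv2.imread('pics/s5.png')[180:300,265:385]
cv2.imwrite('pics/s5c.png',cv2.resize(c,(600,600),interpolation=cv2.INTER_CUBIC))"
```

```text
t 9.9 pos [ 0.573  -0.043   0.1717] yaw 75.97 F [ 1.5 -0.7 -3.5] T [-0.37 -0.39  0.16] w 0.123
shift [-0.1   0.    0.02] turn [ 0.    0.   -0.07]
```

View pics/s5c.png

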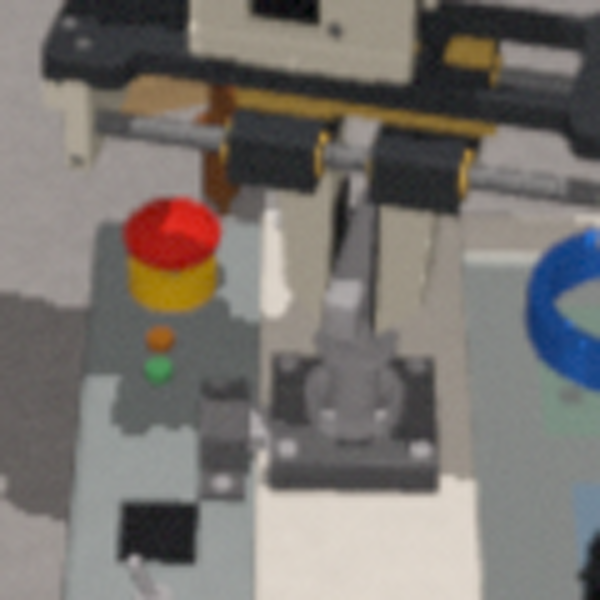

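The key stands in the lock with its bar nearly along y, and a bright bolt tongue shows at about (257,425) in the crop, between the case and the keeper. There is no clear stop torque yet, so I'll turn further.

Request:
play_rows:
  series:
    - [[0, 0, 0], [0, 0, 0.04], 255]
    - [[0, 0, 0], [0, 0, 0.08], 255]
    - [[0, 0, 0], [0, 0, 0.08], 255]

```text
t: 10.25
ee_pos: [0.573, -0.043, 0.1717]
eef_rot: [0.812, 0.584, 0.0, 0.0]
wrist_force: [2.0, -1.9, -2.7]
grip_width: 0.127
gripper_force: 60.1
```

```bash
python3 -c "
from h import *
goto((.5728,-.044,.1715),80)"
```

```text
t 10.25 pos [ 0.573  -0.043   0.1717] yaw 71.43 F [ 2.  -1.9 -2.7] T [-0.36 -0.38  0.35] w 0.127
shift [-0.11  0.01  0.02] turn [ 0.    0.   -0.15]
```

Request:
play_rows:
  series:
    - [[0, 0, 0], [0, 0, 0.04], 255]
    - [[0, 0, 0], [0, 0, 0.08], 255]
    - [[0, 0, 0], [0, 0, 0.08], 255]

```text
t: 10.55
ee_pos: [0.573, -0.0427, 0.1717]
eef_rot: [0.834, 0.551, 0.0, -0.0]
wrist_force: [2.2, 0.6, -2.8]
grip_width: 0.124
gripper_force: 60.1
```

```bash
python3 -c "
from h import *
goto((.5728,-.044,.1715),80)
st=r.get_state();print(st['effort'])"
```

```text
t 10.55 pos [ 0.573  -0.0427  0.1717] yaw 66.88 F [ 2.2  0.6 -2.8] T [-0.11 -0.42  0.39] w 0.124
shift [-0.13  0.03  0.02] turn [ 0.    -0.    -0.229]
[-6.88799657e-01 -5.04323852e+01 -2.24382395e+01 -2.98762915e-02
  7.83449952e-01  7.51435664e-01]
```

The torque jumped from 0.16 to 0.39 N m, so the key is at the stop. I'll relax the turn and release.

Request:
play_rows:
  series:
    - [[0, 0, 0], [0, 0, -0.03], 255]
    - [[0, 0, 0], [0, 0, -0.03], 200]
    - [[0, 0, 0], [0, 0, -0.03], 100]
    - [[0, 0, 0], [0, 0, -0.03], 0]
    - [[0, 0, 0], [0, 0, -0.03], 0]

```text
t: 11.05
ee_pos: [0.5728, -0.0429, 0.1717]
eef_rot: [0.827, 0.563, -0.0, -0.0]
wrist_force: [-0.8, 0.7, -0.2]
grip_width: 0.421
gripper_force: 0.0
```

Request:
play_rows:
  series:
    - [[0, 0, 0], [0, 0, 0], 0]
    - [[0, 0, 0], [0, 0, 0], 0]
    - [[0, 0, 0], [0, 0, 0], 0]
    - [[0, 0, 0], [0, 0, 0], 0]
    - [[0, 0, 0], [0, 0, 0], 0]

```text
t: 11.55
ee_pos: [0.5729, -0.0429, 0.1717]
eef_rot: [0.827, 0.563, 0.0, -0.0]
wrist_force: [-0.3, -0.3, 0.1]
grip_width: 0.856
gripper_force: 0.0
```

```bash
python3 -c "
from h import *
goto((.5728,-.044,.1715),80)
"
```

```text
t 11.55 pos [ 0.5729 -0.0429  0.1717] yaw 68.51 F [-0.3 -0.3  0.1] T [-0.14  0.04  0.06] w 0.856
shift [-0.11  0.03  0.02] turn [ 0.  -0.  -0.2]
```

Released. I'll lift straight up and look.

Request:
play_rows:
  series:
    - [[0, 0, -2], [0, 0, 0], 0]
    - [[0, 0, -5], [0, 0, 0], 0]
    - [[0, 0, -9], [0, 0, 0], 0]
    - [[0, 0, -13], [0, 0, 0], 0]
    - [[0, 0, -15], [0, 0, 0], 0]

```text
t: 12.05
ee_pos: [0.5737, -0.043, 0.3257]
eef_rot: [0.826, 0.563, 0.002, 0.002]
wrist_force: [0.5, 0.0, 0.3]
grip_width: 1.006
gripper_force: 0.0
```

```bash
python3 -c "
from h import *
goto((.40,.22,.32),68)
s=snap('side','s6.png')
print('bar ends exp',[proj(s,(.572+d*.03*.1,-.0425+d*.032,.171)) for d in(-1,0,1)])
c=cv2.imread('pics/s6.png')[180:300,265:385]
cv2.imwrite('pics/s6c.png',cv2.resize(c,(600,600),interpolation=cv2.INTER_CUBIC))"
```

```text
t 12.05 pos [ 0.5737 -0.043   0.3257] yaw 68.52 F [0.5 0.  0.3] T [-0.04  0.1  -0.04] w 1.006
shift [ 18.11 -25.79   0.45] turn [ 0.005 -0.001  0.009]
bar ends exp [(np.float64(335.9682586513504), np.float64(244.8361116268406)), (np.float64(337.1172450371495), np.float64(232.30568559853646)), (np.float64(338.20977865378165), np.float64(220.3909128598458))]
```

View pics/s6c.png

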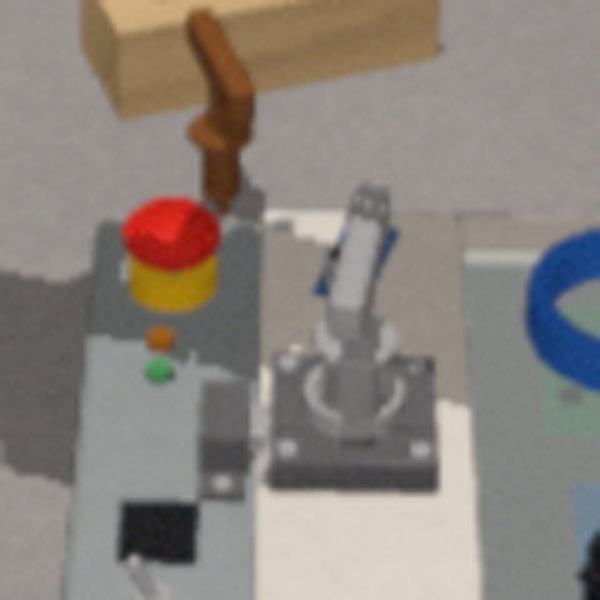

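The key stands upright in the lock. Its bar runs from (345,310) to (370,215) in the crop, about 10° clockwise past y, which is at the stop. The bolt spans the gap at (257,430), the sensor and tape are where they were, and the gripper is clear. Handing in.

```bash
python3 -c "
from h import *
print(r.close_job())"
```

```text
the job is handed in; nothing more can be done
None
```

I handed the job in at about 12 s. The key dropped into the slot with no measurable force, turned clockwise to its stop, and was left standing in the lock with the gripper clear. The last picture shows the bolt out under the keeper, but I couldn't read how far it was thrown and no verdict came back.

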